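Clear the dust-box lid, raise it to the red pointer and hold it

ROBOT

A 6-joint arm with a two-finger parallel gripper is mounted at the origin on the work surface. World frame = base frame: x ahead of the robot, y to its left, z up, the work surface at z = 0. Lengths are in m, angles in degrees, forces in N, time in s.
With the tool pointing down it reaches from about 0.375 to 0.9 m from the base axis. Payload 3.1 kg.
Tool frame: the origin (TCP) lies at the very end of the fingers, on their centre line; the grasp point (between the pads) lies grip_point_offset behind it (grip_point_offset is the distance from the TCP to the grasp point, in m); z points along the fingers, y is the line along which they close (so a half turn about z gives the same grasp; the last joint's range is limited). The gripper opens to 87 mm and grips with 3 to 60 N. Pads are 19 mm wide; open, the fingers measure 117 mm over their backs; the gripper's body (75 mm by 190 mm) begins 51 mm behind the grasp point.
Start: joints at [53.027, 30.224, 82.088, -0, 67.689, -10.227], TCP at [0.281, 0.558, 0.201] pointing down, gripper open.
Joint ranges: [-176.69, 176.69], [-43.24, 126.21], [12.49, 139.97], [-82, 262], [0, 151.66], [-163.58, 163.58]. Speed limits (degrees/s): [159.86, 159.86, 180, 180, 180, 180].

INTERFACE

Orientations are given as a 3x3 rotation matrix whose columns are the frame's x, y, z axes.
In Python, from rig import * gives the robot as it stands.
- The arm moves only by the tool move_arm, never from a script. Its argument "increments" is a list of rows, each a list of 3 entries, a list of its own where there are three numbers: the shift along the tool's x, y, z in units of 30 mm (1.0 is 30 mm), then the turn, a rotation vector about the tool's x, y, z in units of 120 degrees (1.0 is 120 degrees), then the closure, from 0 (fully open) to 1 (shut). A call has 1 to 20 rows; each row shifts and turns the commanded pose from where the row before left it, along the tool's axes as they then stand; what a row does not reach is not made up. A row lasts 1/12 s, in which the tool goes at most 41.7 mm and 7.16 degrees, less where a joint would pass 70% of its speed; a pose out of reach is approached as far as the arm can. A call with a number of a shift or a turn outside -1 to 1 is refused whole. A call with a gripper value outside its range is refused whole. The fingers move at their own pace and stop on an object; the grip force is fixed at half the most. Time passes only in rows, so rows that do not move let the fingers close. It gives the time, the measured TCP pose, the force, the opening and the grip force at its end, in the units of the state.
- read_state(): the state, without advancing time (a new reading comes with each control period).
- capture(name): name is "side" or "top"; returns a dict with "img" (480x640x3 uint8, red, green, blue), "mtx" (3x3 intrinsics, pixels), "eye" and "rotation" of the camera in the world. Camera axes: x right, y down, z forward; pixel columns grow to the right and rows downward; lengths in m; the calibration is good to about 2 mm. A picture is of the moment at which its call begins. There is no depth.
- hand_in(): hands the job in; it is judged then, once.
Trained networks look in a picture, given as the dict that the camera call returned (one of the last four; its "shot" number tells which), for a name from the list of things; names that differ only in an ending like _2 or _b are one class to them, and where a whole thing is asked for, a point or a joint stands for the part that bears it (a point fixed in the world has none). Each returns a list of dicts, best first, with "confidence" (0 to 1); they miss things now and then, are a little off and sometimes report something else, mostly with a low value. They report only what shows in the picture. A call takes as long as a camera call.
- search_frame(picture, label): "extent" ([left, top, right, bottom] as shares, 0 to 1, of the picture: columns of its width, rows of its height, round what is visible of it).
- pinpoint(picture, label): "xy" ([column, row] as shares, 0 to 1, of the picture: columns of its width, rows of its height: a listed point, or the origin of a listed thing).
The state is a dict: "time_s": time; "joint_positions": joint angles; "qvel": joint speeds; "tau": joint torques, N m; "position": TCP position; "tcp_rot": TCP orientation; "force": force on the tool from outside, world axes, zero at the start; "moment": the same for the moment, N m; "opening": opening from 0.0 (shut) to 1.0 (fully open); "grasp_force": force on a finger pad.
Only numpy, scipy, OpenCV 4.12 (cv2) and the standard library are available. Lean on these libraries where they do the work, as an engineer would, in place of code of your own. Each camera call takes 0.05 s, during which the arm holds its last target. There are 200 camera calls.

TASK

Take the amber bottle off the clear lid of the white dust box and stand it upright on the round cork mat. Then raise the hinged lid by its steel bar until the lid's blue side edges line up with the red pointer (without moving the pointer) and keep holding it steady there, so that the vials can be inspected: the job finishes with the gripper still holding the lid up. Leave the beaker, flask and jar alone, and do not tip the bottle over.

Things in the scene. Friction and masses are not known exactly. Their poses are not given: they have to be found in the camera images.
- bottle_center (a point): centre (half-way up) of a loose upright amber glass bottle with blue cap, 44 mm diameter, 90 mm tall, about 0.14 kg; starts standing on the shut lid; z axis up along the bottle
- mat_top (a point): centre of the upper face of the round cork mat, 130 mm diameter, 6 mm thick, fixed flat on the bench
- lid (a joint): opening angle of the clear lid with blue side edges, 0 shut (level) to 1.4 rad. It is hinged along the dust box's rear top edge (the far side from the robot), the front rises. It is free-moving, about 0.4 kg, and falls shut if let go
- lid_bar (a point): middle of the lid's round steel grip bar: 12 mm diameter, 112 mm clear between its end arms, 235 mm from the hinge line, 55 mm in front of the lid panel and box wall, empty space under it down to the bench; 93 mm high when shut. Turns with the lid: y axis along the bar, -x from hinge to bar. The bar can turn between gripper fingers, so the gripper may keep pointing down as the lid swings
- lid_hinge (a point): middle of the hinge line, 90 mm above the bench; y axis along the hinge; the lid's panel is 180 mm long from here and 220 mm wide, 6 mm thick (its underside is in the plane of the hinge line). The bar's centre line is 3 mm above this plane
- pointer (a joint): angle of the red pointer, on the same axis and measured the same way as joint lid: the lid lines up when the two values are equal. Differs each time, 0.5 to 1.0 rad; held by stiff friction, not to be moved
- pointer_tip (a point): red ball (16 mm) at the end of the red pointer, a thin straight arm 6 mm thick that runs from the hinge axis along the box's right-hand side (-y side, 14 mm outside the box wall) in front of a grey protractor plate; ball centre 190 mm from the hinge line; -x axis points along the pointer from the hinge to the tip
- dust_box: fixed white open box, 180 (x) x 220 (y) x 90 mm high with upright vials inside; origin at the centre of its underside, -x axis is its front; hinge at its +x top edge
- beaker: bystander: glass beaker, 70 mm diameter, 85 mm tall, loose, origin under its centre
- flask: bystander: greenish conical flask, 84 mm diameter at its foot, 110 mm tall, loose, origin under its centre
- jar: bystander: white jar, 70 mm diameter, 80 mm tall, loose, origin under its centre

How it is judged:
By the outcome, as a careful person would: the job done as asked, in the order asked, and still so for the second after the job is handed in, while the arm keeps its last pose, push and grip.
It also fails if it takes over 64 s, if anything falls off the work surface, if the arm or the gripper's body presses on something with over 40 N, if the wrist force passes 120 N, or if a joint passes its speed limit or range.

## Working session

There is one attempt and no reset: what is moved stays moved. The work goes in short steps, Python scripts to look and compute and a tool call to move; the robot and the scene stay as the last step left them, time stands still between calls to the robot, and variables do not carry over. Pictures are saved under pics/ and viewed, at most 10 in all, crops included, and the job is handed in when it is done.

Besides the shell and the picture viewer there is one more tool, called as name(argument=value, ...), one argument or row to a line, values as JSON. move_arm: Moves the arm, as the interface text tells. Its arguments: {"type":"object","properties":{"increments":{"type":"array"}},"required":["increments"]}

```bash
mkdir -p pics; ls; cat > h.py <<'E'
from rig import *
import numpy as np, cv2
def ray(p,xy):
    u=np.array([xy[0]*640,xy[1]*480,1.]); d=np.array(p["rotation"])@np.linalg.inv(np.array(p["mtx"]))@u
    return np.array(p["eye"]),d/np.linalg.norm(d)
def tri(a,b):
    A=np.zeros((3,3));v=np.zeros(3)
    for e,d in (a,b):
        P=np.eye(3)-np.outer(d,d);A+=P;v+=P@e
    x=np.linalg.solve(A,v)
    return x,[float(np.linalg.norm((np.eye(3)-np.outer(d,d))@(x-e))) for e,d in (a,b)]
def proj(p,X):
    c=np.array(p["rotation"]).T@(np.array(X)-np.array(p["eye"]));q=np.array(p["mtx"])@c;return q[:2]/q[2]
def onz(r,z): return r[0]+r[1]*(z-r[0][2])/r[1][2]
def save(p,n): cv2.imwrite(f"pics/{n}.png",cv2.cvtColor(p["img"],cv2.COLOR_RGB2BGR))
E
python3 - <<'E'
from h import *
np.set_printoptions(precision=4,suppress=True)
s=capture("side");t=capture("top")
cv2.imwrite("pics/a.png",cv2.resize(cv2.cvtColor(np.hstack([s["img"],t["img"]]),cv2.COLOR_RGB2BGR),(800,300)))
save(s,"s0");save(t,"t0")
print(s["eye"],t["eye"])
st=read_state();print(st["time_s"],st["position"],st["tcp_rot"],st["opening"], [k for k in globals() if 'grip' in k], globals().get('grip_point_offset'))
for n in ["bottle_center","mat_top","lid_bar","lid_hinge","pointer_tip","dust_box","beaker","flask","jar"]:
    a=pinpoint(s,n);b=pinpoint(t,n)
    print(n,[(np.array(x["xy"])*[640,480],round(x["confidence"],2)) for x in a[:2]],[(np.array(x["xy"])*[640,480],round(x["confidence"],2)) for x in b[:2]])
    if a and b: print("   ",*tri(ray(s,a[0]["xy"]),ray(t,b[0]["xy"])))
E
```

```text
pics
[ 0.3009 -0.8721  0.6767] [ 0.2383 -0.0091  1.6168]
0.1 [0.2808 0.5576 0.2002] [[-0.893   0.45   -0.0012]
 [ 0.45    0.893  -0.0016]
 [ 0.0003 -0.0019 -1.    ]] 1.0007162633366622 ['grip_point_offset'] 0.0187
bottle_center [(array([291.904, 220.32 ]), 0.63)] [(array([294.784, 247.392]), 0.77), (array([438.912, 296.304]), 0.59)]
    [0.5627 0.0602 0.1418] [0.001953807583202652, 0.0019538075832026777]
mat_top [(array([215.488, 231.984]), 0.91)] [(array([208.576, 312.576]), 0.57)]
    [0.4253 0.2883 0.017 ] [0.0006889872886088785, 0.0006889872886087689]
lid_bar [(array([236.48 , 249.312]), 0.83)] [(array([299.072, 296.208]), 0.68)]
    [0.4444 0.0524 0.1028] [0.006411357646153753, 0.006411357646153939]
lid_hinge [] [(array([309.888, 209.424]), 0.58)]
pointer_tip [(array([289.792, 222.816]), 0.67), (array([240.384, 248.88 ]), 0.17)] [(array([352.32 , 260.976]), 0.49)]
    [ 0.5165 -0.0755  0.2149] [0.002212247161744673, 0.002212247161744649]
dust_box [(array([307.392, 273.312]), 0.79)] [(array([304.896, 246.816]), 0.58)]
    [0.5891 0.0399 0.0154] [0.004607549914128805, 0.0046075499141287725]
beaker [(array([306.688, 414.816]), 0.65)] [(array([436.672, 294.192]), 0.88)]
    [ 0.467  -0.3055 -0.0117] [0.0009674730009637636, 0.0009674730009636612]
flask [(array([433.024, 421.104]), 0.92)] [(array([463.808, 225.792]), 0.96)]
    [ 0.6507 -0.3884 -0.0084] [0.0011918848197547023, 0.0011918848197549439]
jar [(array([287.872, 206.88 ]), 0.86)] [(array([178.112, 237.6  ]), 0.86)]
    [0.6331 0.3758 0.0038] [0.005829640091649761, 0.0058296400916497656]
```

View pics/s0.png

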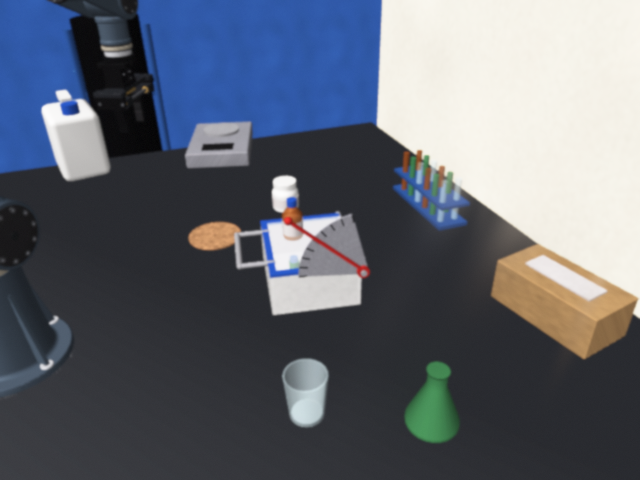

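View pics/t0.png

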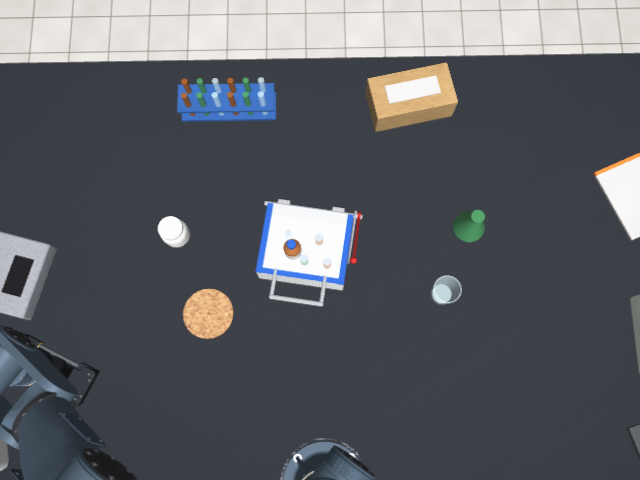

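The side view shows the bottle at about (291,220), partly behind the red ball at (289,221). The bar is at about (238,249). In the top view the bottle is at (292,249), the mat at (208,313), the bar runs from (271,297) to (323,304), and the ball is at (353,261). The box is yawed about -8°, so I'll refine it with a quick fit.

```bash
cat > fit.py <<'E'
from h import *
from scipy.optimize import least_squares
np.set_printoptions(precision=4,suppress=True)
s=capture("side");t=capture("top")
def red(p,big):
    h=cv2.cvtColor(p["img"],cv2.COLOR_RGB2HSV);m=((h[...,0]<6)|(h[...,0]>174))&(h[...,1]>170)&(h[...,2]>90)
    ys,xs=np.nonzero(m);return xs,ys
h=cv2.cvtColor(t["img"],cv2.COLOR_RGB2HSV);m=(abs(h[...,0].astype(int)-115)<12)&(h[...,1]>150)&(h[...,2]>90)
m=m.astype(np.uint8);m[:190]=0;m[300:]=0;m[:,:240]=0;m[:,380:]=0
n,l,stt,c=cv2.connectedComponentsWithStats(m)
print(stt[1:][stt[1:,4]>8])
big=np.argwhere(np.isin(l,[i for i in range(1,n) if max(stt[i,2:4])>25]))[:,::-1].astype(np.float32)
box=cv2.boxPoints(cv2.minAreaRect(big));print("blue rect",box)
# order: front-left, front-right, rear-left, rear-right
b=box[np.argsort(box[:,1])];rear=b[:2][np.argsort(b[:2,0])];front=b[2:][np.argsort(b[2:,0])]
bs=np.array([[289,221.]]);bt=np.array([[353.5,261.]])
bar=np.array([[297,300.5]])
def W(q,P):
    x,y,w=q[:3];c,s_=np.cos(w),np.sin(w);return np.array([x+c*P[0]-s_*P[1],y+s_*P[0]+c*P[1],P[2]])
def res(q):
    a=q[3];T=W(q,[-.19*np.cos(a),-.127,.09+.19*np.sin(a)])
    r=[proj(s,T)-bs[0],proj(t,T)-bt[0],proj(t,W(q,[-.235,0,.093]))-bar[0]]
    for o,X in zip([*front],[[-.18,.11,.096],[-.18,-.11,.096]]): r.append(proj(t,W(q,X))-o-0.5)
    for o,X in zip([*rear],[[0,.11,.096],[0,-.11,.096]]): r.append((proj(t,W(q,X))-o-0.5)*.3)
    return np.concatenate(r)
f=least_squares(res,[.67,.03,-.13,.72],loss="soft_l1");q=f.x
print("hinge x,y,yaw,pointer",q,np.degrees(q[2:]));print(res(q).reshape(-1,2))
print("bar",W(q,[-.235,0,.093]),"side proj",proj(s,W(q,[-.235,0,.093])))
xs,ys=red(s,1);print("red side",xs.min(),xs.max(),ys.min(),ys.max())
k=xs<xs.min()+11;print("ball side",xs[k].mean(),ys[k].mean())
xs,ys=red(t,1);k=(abs(xs-355)<12)&(abs(ys-261)<8);print("ball top",xs[k].mean(),ys[k].max())
print("bottle on z",onz(ray(t,[294.8/640,247.4/480]),.141),"mat",onz(ray(t,[208.3/640,313.5/480]),.006))
E
python3 fit.py
```

```text
[[256 203  17  71 437]
 [326 215  27  70 432]
 [287 240   9   9  60]
 [277 270  46  11 208]]
blue rect [[255.1912 271.5939]
 [265.1881 202.4489]
 [353.369  215.1979]
 [343.3721 284.343 ]]
hinge x,y,yaw,pointer [ 0.6732  0.0223 -0.162   0.7532] [-9.2825 43.1563]
[[-0.0503  1.0868]
 [ 1.3075 -1.1679]
 [-1.0527  0.213 ]
 [-0.2553  0.2182]
 [-0.4551  0.1538]
 [ 0.5026  0.0679]
 [-0.1824 -0.1357]]
bar [0.4412 0.0602 0.093 ] side proj [237.6679 250.9035]
red side 284 369 217 273
ball side 288.81481481481484 220.61111111111111
ball top 353.15 263
bottle on z [0.5648 0.0599 0.141 ] mat [0.4235 0.2911 0.006 ]
```

move_arm(
  increments=[
    [[0,0,-0.25],[0,0,0.055],0],
    [[0,0,-0.25],[0,0,0.055],0],
    [[0,0,-0.25],[0,0,0.055],0],
    [[0,0,-0.25],[0,0,0.055],0],
    [[0,0,-0.25],[0,0,0.055],0],
    [[0,0,-0.25],[0,0,0.055],0],
    [[0,0,-0.25],[0,0,0.055],0],
    [[0,0,-0.25],[0,0,0.055],0],
    [[0,0,-0.25],[0,0,0.055],0],
    [[0,0,-0.25],[0,0,0.055],0],
    [[0,0,-0.25],[0,0,0.055],0],
  ],
)

```text
time_s: 2.02
position: [0.2812, 0.5581, 0.2839]
tcp_rot: [[0.168, 0.986, -0.0], [0.986, -0.168, -0.0], [-0.0, -0.0, -1.0]]
force: [-0.5, 0.1, -0.3]
opening: 1.0
grasp_force: 0.0
```

move_arm(
  increments=[
    [[-0.9,0.7,0],[0,0,0],0],
    [[-0.9,0.7,0],[0,0,0],0],
    [[-0.9,0.7,0],[0,0,0],0],
    [[-0.9,0.7,0],[0,0,0],0],
    [[-0.9,0.7,0],[0,0,0],0],
    [[-0.9,0.7,0],[0,0,0],0],
    [[-0.9,0.7,0],[0,0,0],0],
    [[-0.9,0.7,0],[0,0,0],0],
    [[-0.9,0.7,0],[0,0,0],0],
    [[-0.9,0.7,0],[0,0,0],0],
    [[-0.9,0.7,0],[0,0,0],0],
    [[-0.9,0.7,0],[0,0,0],0],
    [[-0.9,0.7,0],[0,0,0],0],
    [[-0.9,0.7,0],[0,0,0],0],
    [[-0.9,0.7,0],[0,0,0],0],
    [[-0.9,0.7,0],[0,0,0],0],
    [[0,0,0],[0,0,0],0],
    [[0,0,0],[0,0,0],0],
  ],
)

```text
time_s: 3.52
position: [0.5434, 0.0756, 0.2834]
tcp_rot: [[0.166, 0.986, -0.0], [0.986, -0.166, 0.0], [0.0, -0.0, -1.0]]
force: [-0.2, -0.2, -0.6]
opening: 1.003
grasp_force: 0.0
```

```bash
cat > rel.py <<'E'
from h import *
np.set_printoptions(precision=4,suppress=True)
def rel(X):
    st=read_state();R=np.array(st["tcp_rot"]);return R.T@(np.array(X)-st["position"])/.03
def show():
    st=read_state();R=np.array(st["tcp_rot"]);print(st["time_s"],np.array(st["position"]),"yaw_y",np.degrees(np.arctan2(R[1,1],R[0,1])),"tilt",R[:,2],"F",np.array(st["force"]),"op",st["opening"],"g",st["grasp_force"],np.round(st["joint_positions"],1))
E
python3 - <<'E'
from rel import *
show();print(rel([.564,.060,.131]))
t=capture("top");s=capture("side")
save(s,"s1")
for p in (s,t):
    a=pinpoint(p,"bottle_center");print([(np.array(x["xy"])*[640,480],x["confidence"]) for x in a[:2]])
    if p is t:save(t,"t1")
# cap centroid from first top picture
print(onz(ray(t,[(291.7)/640,(245)/480]),.186))
cv2.imwrite("pics/c1.png",cv2.cvtColor(cv2.resize(s["img"][120:320,180:420],None,fx=3,fy=3,interpolation=cv2.INTER_CUBIC),cv2.COLOR_RGB2BGR))
E
```

```text
3.5167 [0.5434 0.0756 0.2834] yaw_y -9.55094271755815 tilt [-0.0001  0.0002 -1.    ] F [-0.1801 -0.1834 -0.6436] op 1.003326980846326 g 0.0 [-3.8 19.2 87.1  0.  73.7  5.8]
[-0.4008  0.7658  5.0784]
[(array([289.088, 219.696]), 0.94)]
[(array([299.392, 296.784]), 0.19)]
[0.5608 0.0651 0.186 ]
```

View pics/c1.png

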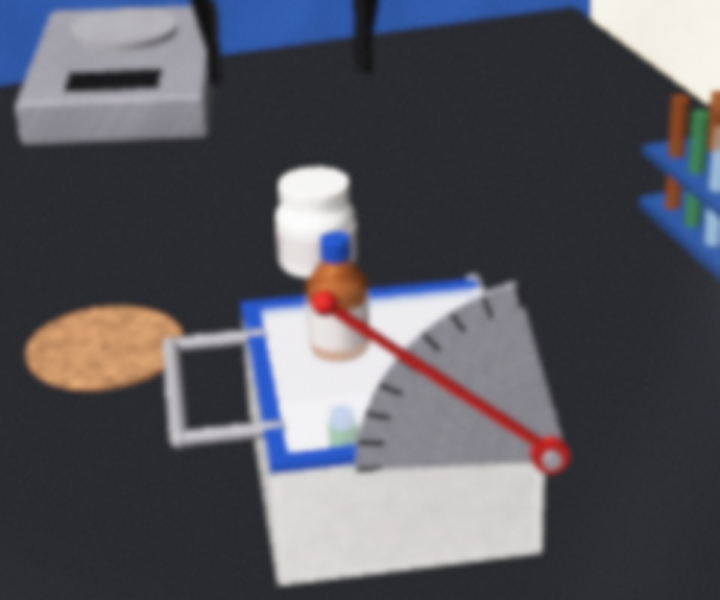

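The crop shows the two fingertips at (208,80) and (365,70), the bottle axis at x≈337, and the upper end of its cylinder just above mid-height. I'll shift 20 mm and descend.

move_arm(
  increments=[
    [[-0.17,0.36,0],[0,0,0],0],
    [[-0.17,0.36,0],[0,0,0],0],
    [[0,0,0.6],[0,0,0],0],
    [[0,0,0.6],[0,0,0],0],
    [[0,0,0.6],[0,0,0],0],
    [[0,0,0.6],[0,0,0],0],
    [[0,0,0.6],[0,0,0],0],
    [[0,0,0.6],[0,0,0],0],
    [[0,0,0.5],[0,0,0],0],
    [[0,0,0.4],[0,0,0],0],
    [[0,0,0.3],[0,0,0],0],
    [[0,0,0.3],[0,0,0],0],
    [[0,0,0.2],[0,0,0],0],
    [[0,0,0],[0,0,0],0],
    [[0,0,0],[0,0,0],0],
  ],
)

```text
time_s: 4.97
position: [0.5626, 0.0637, 0.1246]
tcp_rot: [[0.162, 0.987, 0.0], [0.987, -0.162, -0.0], [-0.0, 0.0, -1.0]]
force: [0.7, 1.2, -0.4]
opening: 0.999
grasp_force: 0.0
```

move_arm(
  increments=[
    [[0,0,0],[0,0,0],0.3],
    [[0,0,0],[0,0,0],0.4],
    [[0,0,0],[0,0,0],0.45],
    [[0,0,0],[0,0,0],0.5],
    [[0,0,0],[0,0,0],0.55],
    [[0,0,0],[0,0,0],0.6],
    [[0,0,0],[0,0,0],0.7],
    [[0,0,0],[0,0,0],0.8],
    [[0,0,0],[0,0,0],1],
    [[0,0,0],[0,0,0],1],
    [[0,0,0],[0,0,0],1],
    [[0,0,0],[0,0,0],1],
  ],
)

```text
time_s: 5.97
position: [0.5627, 0.0637, 0.1247]
tcp_rot: [[0.162, 0.987, 0.001], [0.987, -0.162, -0.0], [0.0, 0.001, -1.0]]
force: [0.7, -0.8, 0.4]
opening: 0.476
grasp_force: 30.0
```

move_arm(
  increments=[
    [[0,0,-0.1],[0,0,0],1],
    [[0,0,-0.2],[0,0,0],1],
    [[0,0,-0.3],[0,0,0],1],
    [[0,0,-0.4],[0,0,0],1],
    [[0,0,-0.4],[0,0,0],1],
    [[0,0,-0.3],[0,0,0],1],
    [[0,0,-0.2],[0,0,0],1],
    [[0,0,-0.1],[0,0,0],1],
    [[0,0,0],[0,0,0],1],
  ],
)

```text
time_s: 6.72
position: [0.5626, 0.0637, 0.1854]
tcp_rot: [[0.162, 0.987, 0.001], [0.987, -0.162, -0.0], [0.0, 0.001, -1.0]]
force: [0.5, 0.2, -1.2]
opening: 0.476
grasp_force: 30.0
```

```bash
python3 - <<'E'
from rel import *
show();s=capture("side")
print([(np.array(x["xy"])*[640,480],x["confidence"]) for x in pinpoint(s,"bottle_center")])
cv2.imwrite("pics/c2.png",cv2.cvtColor(cv2.resize(s["img"][100:300,180:420],None,fx=3,fy=3,interpolation=cv2.INTER_CUBIC),cv2.COLOR_RGB2BGR))
E
```

```text
6.7167 [0.5626 0.0637 0.1854] yaw_y -9.343211538570973 tilt [ 0.0014 -0.0001 -1.    ] F [ 0.4664  0.1591 -1.1816] op 0.4760511519487248 g 29.986721709702657 [-4.8 26.8 91.7 -0.  61.5  4.5]
[]
```

View pics/c2.png

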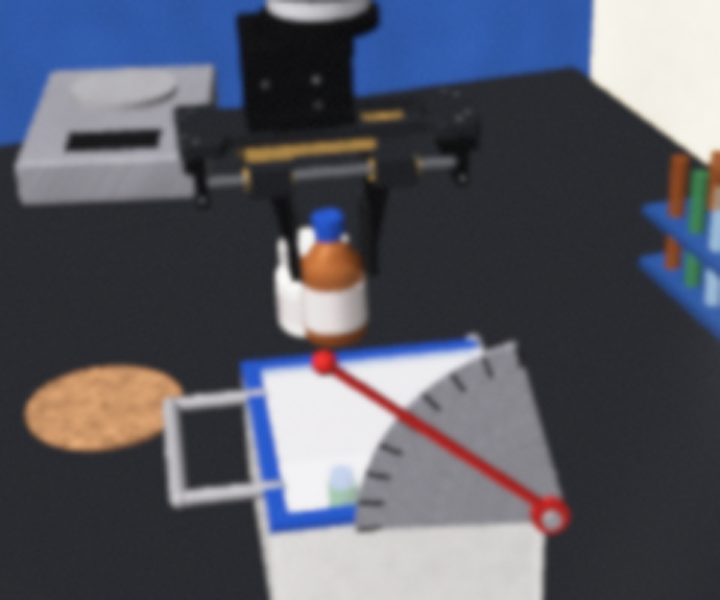

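The bottle hangs upright between the fingers at crop (332,290), with the lid clear below it. Next is the carry to the mat.

move_arm(
  increments=[
    [[0.25,-0.2,0],[0,0,0],1],
    [[0.4,-0.35,0],[0,0,0],1],
    [[0.6,-0.5,0],[0,0,0],1],
    [[0.6,-0.5,0],[0,0,0],1],
    [[0.6,-0.5,0],[0,0,0],1],
    [[0.6,-0.5,0],[0,0,0],1],
    [[0.6,-0.5,0],[0,0,0],1],
    [[0.6,-0.5,0],[0,0,0],1],
    [[0.6,-0.5,0],[0,0,0],1],
    [[0.6,-0.5,0],[0,0,0],1],
    [[0.6,-0.5,0],[0,0,0],1],
    [[0.5,-0.4,0],[0,0,0],1],
    [[0.25,-0.22,0],[0,0,0],1],
    [[0.1,-0.1,0],[0,0,0],1],
    [[0,0,0],[0,0,0],1],
    [[0,0,0],[0,0,0],1],
  ],
)

```text
time_s: 8.15
position: [0.425, 0.2958, 0.1844]
tcp_rot: [[0.162, 0.987, -0.0], [0.987, -0.162, -0.001], [-0.001, 0.0, -1.0]]
force: [-0.4, -0.4, -1.8]
opening: 0.478
grasp_force: 30.0
```

move_arm(
  increments=[
    [[0,0,0.2],[0,0,0],1],
    [[0,0,0.4],[0,0,0],1],
    [[0,0,0.5],[0,0,0],1],
    [[0,0,0.5],[0,0,0],1],
    [[0,0,0.5],[0,0,0],1],
    [[0,0,0.5],[0,0,0],1],
    [[0,0,0.5],[0,0,0],1],
    [[0,0,0.4],[0,0,0],1],
    [[0,0,0.4],[0,0,0],1],
    [[0,0,0.3],[0,0,0],1],
    [[0,0,0.2],[0,0,0],1],
    [[0,0,0.2],[0,0,0],1],
    [[0,0,0],[0,0,0],1],
    [[0,0,0],[0,0,0],1],
  ],
)

```text
time_s: 9.32
position: [0.4253, 0.296, 0.0465]
tcp_rot: [[0.163, 0.987, -0.0], [0.987, -0.163, -0.0], [-0.0, -0.0, -1.0]]
force: [-0.2, -0.1, -2.5]
opening: 0.482
grasp_force: 30.0
```

```bash
python3 - <<'E'
from rel import *
show();s=capture("side");t=capture("top")
for p in(s,t):
  for n in ("bottle_center","mat_top"):
    print(n,[(np.array(x["xy"])*[640,480],x["confidence"]) for x in pinpoint(p,n)])
cv2.imwrite("pics/c3.png",cv2.cvtColor(np.hstack([cv2.resize(p["img"][a:a+150,b:b+133],(399,450),interpolation=cv2.INTER_CUBIC) for p,a,b in((s,140,150),(t,230,140))]),cv2.COLOR_RGB2BGR))
E
```

```text
9.3167 [0.4253 0.296  0.0465] yaw_y -9.361315826247825 tilt [-0.0001 -0.0001 -1.    ] F [-0.2221 -0.1192 -2.4548] op 0.48236684922484724 g 29.986968499098733 [ 22.5  36.1 104.6  -0.   39.2  31.8]
bottle_center [(array([212.096, 214.416]), 0.91)]
mat_top [(array([215.68 , 233.712]), 0.88)]
bottle_center [(array([201.728, 311.712]), 0.5)]
mat_top [(array([211.328, 309.408]), 0.93)]
```

View pics/c3.png

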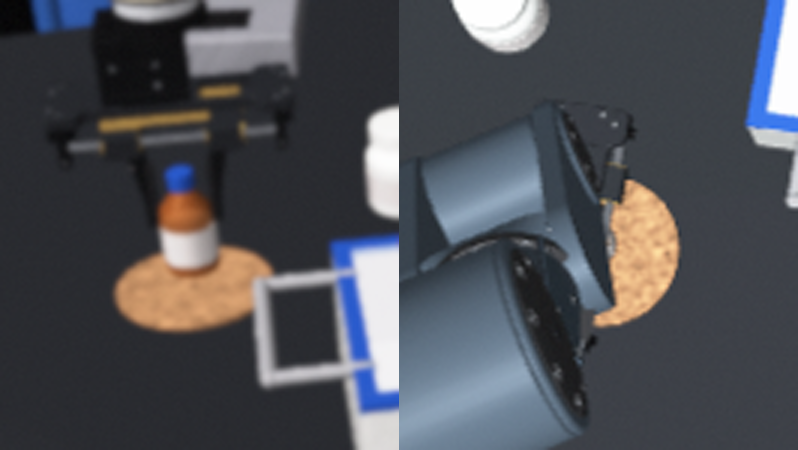

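The bottle is upright and hovering about 12 mm above the mat. Its base at crop (188,270) sits slightly behind the mat centre at (195,290), so I'll work out the offset.

```bash
python3 - <<'E'
from rel import *
s=capture("side")
for z in (.0628,.058): print("bottle",onz(ray(s,[212.1/640,214.4/480]),z))
img=s["img"]; print("mat ctr (side)",onz(ray(s,[(150+195/3)/640,(140+290/3)/480]),.006))
for z in (.018,.012): print("base center", onz(ray(s,[(150+188/3)/640,(140+265/3)/480]),z))
h=cv2.cvtColor(img,cv2.COLOR_RGB2HSV);print("box",[np.array(x["extent"])*[640,480,640,480] for x in search_frame(s,"bottle_center")])
for X in ([.425,.293,.0178],[.425,.293,.1078]): print(proj(s,X))
E
```

```text
bottle [0.4244 0.2966 0.0628]
bottle [0.4254 0.3057 0.058 ]
mat ctr (side) [0.4229 0.2849 0.006 ]
base center [0.4223 0.3074 0.018 ]
base center [0.4234 0.3181 0.012 ]
box [array([203.712, 197.088, 225.216, 233.088])]
[214.7394 230.8979]
[210.352  198.5392]
```

move_arm(
  increments=[
    [[-0.17,0,0.1],[0,0,0],1],
    [[0,0,0.1],[0,0,0],1],
    [[0,0,0.06],[0,0,0],1],
    [[0,0,0.04],[0,0,0],1],
    [[0,0,0],[0,0,0],1],
    [[0,0,0],[0,0,0],1],
  ],
)

```text
time_s: 10.22
position: [0.4242, 0.291, 0.0373]
tcp_rot: [[0.162, 0.987, -0.0], [0.987, -0.162, -0.0], [-0.0, -0.0, -1.0]]
force: [-0.4, -0.5, -1.0]
opening: 0.481
grasp_force: 30.0
```

move_arm(
  increments=[
    [[0,0,0.04],[0,0,0],1],
    [[0,0,0.04],[0,0,0],1],
    [[0,0,0],[0,0,0],1],
  ],
)

```text
time_s: 10.47
position: [0.4242, 0.291, 0.035]
tcp_rot: [[0.162, 0.987, -0.0], [0.987, -0.162, -0.0], [-0.0, -0.0, -1.0]]
force: [0.6, 0.1, -2.2]
opening: 0.477
grasp_force: 30.0
```

move_arm(
  increments=[
    [[0,0,0.03],[0,0,0],1],
    [[0,0,0.02],[0,0,0],1],
    [[0,0,0],[0,0,0],1],
  ],
)

```text
time_s: 10.72
position: [0.4245, 0.2912, 0.0345]
tcp_rot: [[0.162, 0.987, 0.001], [0.987, -0.162, 0.0], [0.0, 0.001, -1.0]]
force: [-1.3, -0.8, 5.8]
opening: 0.476
grasp_force: 30.0
```

Contact at +5.8 N, so I'll open gently and rise.

move_arm(
  increments=[
    [[0,0,0],[0,0,0],0.48],
    [[0,0,0],[0,0,0],0.44],
    [[0,0,0],[0,0,0],0.38],
    [[0,0,0],[0,0,0],0.3],
    [[0,0,0],[0,0,0],0.2],
    [[0,0,0],[0,0,0],0.1],
    [[0,0,0],[0,0,0],0.1],
    [[0,0,0],[0,0,0],0.1],
    [[0,0,-0.1],[0,0,0],0.1],
    [[0,0,-0.3],[0,0,0],0.1],
    [[0,0,-0.6],[0,0,0],0.1],
    [[0,0,-0.8],[0,0,0],0.1],
    [[0,0,-0.8],[0,0,0],0.1],
    [[0,0,-0.8],[0,0,0],0.1],
    [[0,0,-0.8],[0,0,0],0.1],
    [[0,0,-0.8],[0,0,0],0.1],
    [[0,0,-0.4],[0,0,0],0.3],
  ],
)

```text
time_s: 12.13
position: [0.4255, 0.2917, 0.1994]
tcp_rot: [[0.162, 0.987, 0.005], [0.987, -0.162, 0.002], [0.003, 0.005, -1.0]]
force: [0.4, 0.1, -0.4]
opening: 0.874
grasp_force: 0.0
```

```bash
python3 - <<'E'
from rel import *
show();s=capture("side");t=capture("top")
r=[]
for p in(s,t):
  for n in ("bottle_center","mat_top","lid_bar"):
    print(n,[(np.array(x["xy"])*[640,480],x["confidence"]) for x in pinpoint(p,n)][:2])
print(rel([.441,.060,.15]))
cv2.imwrite("pics/c4.png",cv2.cvtColor(np.hstack([cv2.resize(p["img"][a:a+150,b:b+133],(399,450),interpolation=cv2.INTER_CUBIC) for p,a,b in((s,140,150),(t,230,230))]),cv2.COLOR_RGB2BGR))
E
```

```text
12.1333 [0.4255 0.2917 0.1994] yaw_y -9.340175403656549 tilt [ 0.0053  0.0022 -1.    ] F [ 0.3711  0.1228 -0.442 ] op 0.8735864571850407 g 0.0 [22.  21.8 98.   0.  59.9 31.3]
bottle_center [(array([215.104, 219.216]), 0.66)]
mat_top [(array([215.424, 234.288]), 0.84), (array([301.696, 278.592]), 0.75)]
lid_bar [(array([239.104, 247.92 ]), 0.63)]
bottle_center [(array([202.432, 309.984]), 0.76), (array([304.384, 249.696]), 0.16)]
mat_top [(array([211.072, 311.52 ]), 0.72)]
lid_bar [(array([300.992, 295.824]), 0.8)]
[-7.4882  1.8334  1.4875]
```

View pics/c4.png

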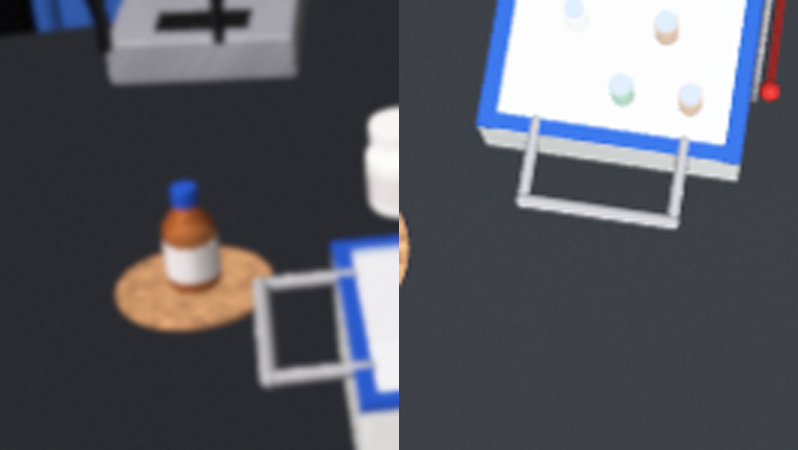

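The bottle stands upright near the mat centre at crop (190,285). The bar's ends are at (521,202) and (676,223), which matches the fit. Going above the bar with the fingers half closed.

move_arm(
  increments=[
    [[-0.3,0.1,0],[0,0,0],0.5],
    [[-0.6,0.15,0],[0,0,0],0.5],
    [[-0.6,0.15,0],[0,0,0],0.5],
    [[-0.6,0.15,0],[0,0,0],0.5],
    [[-0.6,0.15,0],[0,0,0],0.5],
    [[-0.6,0.15,0],[0,0,0],0.5],
    [[-0.6,0.15,0],[0,0,0],0.5],
    [[-0.6,0.15,0],[0,0,0],0.5],
    [[-0.6,0.15,0],[0,0,0],0.5],
    [[-0.6,0.15,0],[0,0,0],0.5],
    [[-0.6,0.15,0],[0,0,0],0.5],
    [[-0.6,0.15,0],[0,0,0],0.5],
    [[-0.6,0.15,0.3],[0,0,0],0.5],
    [[-0.4,0.1,0.6],[0,0,0],0.5],
    [[-0.2,0,0.6],[0,0,0],0.5],
    [[0,0,0.2],[0,0,0],0.5],
    [[0,0,0],[0,0,0],0.5],
    [[0,0,0],[0,0,0],0.5],
  ],
)

```text
time_s: 14.03
position: [0.4437, 0.0416, 0.1444]
tcp_rot: [[0.162, 0.987, -0.001], [0.987, -0.162, 0.0], [0.0, -0.001, -1.0]]
force: [-0.3, 0.8, 0.7]
opening: 0.501
grasp_force: 0.0
```

```bash
python3 - <<'E'
from rel import *
show();s=capture("side")
print(rel([.441,.060,.0743]))
print("TCP proj",proj(s,read_state()["position"]),"bar",proj(s,[.441,.06,.093]))
cv2.imwrite("pics/c5.png",cv2.cvtColor(cv2.resize(s["img"][150:310,150:350],(800,640)[:2] and (750,600),interpolation=cv2.INTER_CUBIC),cv2.COLOR_RGB2BGR))
E
```

```text
14.0333 [0.4437 0.0416 0.1444] yaw_y -9.35095265968641 tilt [-0.0014  0.0003 -1.    ] F [-0.291   0.7563  0.6736] op 0.5011387599530316 g 0.0 [ -9.1  21.9 110.5   0.   47.7   0.3]
[ 0.5822 -0.2062  2.3551]
TCP proj [238.607 233.224] bar [237.5768 250.9797]
```

View pics/c5.png

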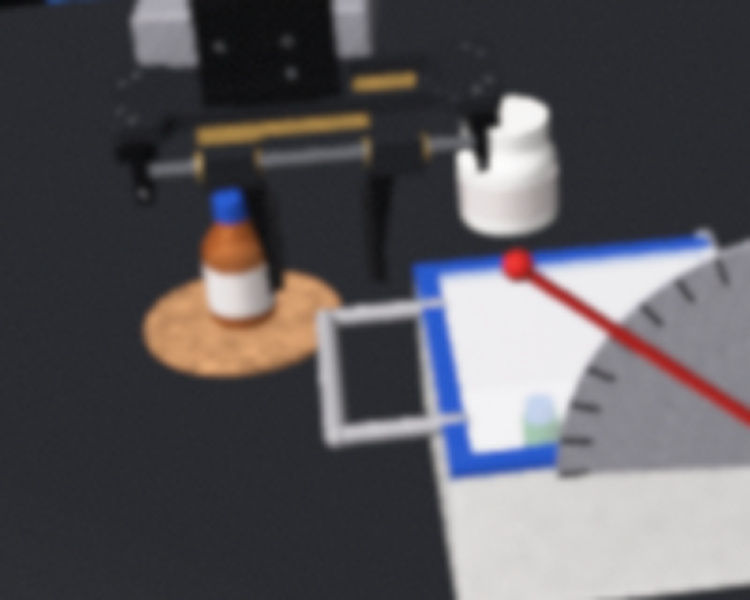

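The fingertips straddle the bar's column: tips at crop (278,283) and (380,278), with the bar middle at (330,380). I'll centre, descend and close.

move_arm(
  increments=[
    [[0.3,-0.08,0],[0,0,0],0.5],
    [[0.28,-0.08,0],[0,0,0],0.5],
    [[0,0,0.3],[0,0,0],0.5],
    [[0,0,0.4],[0,0,0],0.5],
    [[0,0,0.4],[0,0,0],0.5],
    [[0,0,0.4],[0,0,0],0.5],
    [[0,0,0.4],[0,0,0],0.5],
    [[0,0,0.3],[0,0,0],0.5],
    [[0,0,0.15],[0,0,0],0.5],
    [[0,0,0],[0,0,0],0.5],
    [[0,0,0],[0,0,0],0.5],
  ],
)

```text
time_s: 15.0
position: [0.4423, 0.0601, 0.0745]
tcp_rot: [[0.161, 0.987, 0.0], [0.987, -0.161, 0.0], [0.0, 0.0, -1.0]]
force: [-0.9, 1.3, -0.8]
opening: 0.5
grasp_force: 0.0
```

move_arm(
  increments=[
    [[0,0,0],[0,0,0],0.6],
    [[0,0,0],[0,0,0],0.65],
    [[0,0,0],[0,0,0],0.7],
    [[0,0,0],[0,0,0],0.75],
    [[0,0,0],[0,0,0],0.8],
    [[0,0,0],[0,0,0],0.85],
    [[0,0,0],[0,0,0],0.9],
    [[0,0,0],[0,0,0],1],
    [[0,0,0],[0,0,0],1],
    [[0,0,0],[0,0,0],1],
    [[0,0,0],[0,0,0],1],
  ],
)

```text
time_s: 15.92
position: [0.4428, 0.0593, 0.0741]
tcp_rot: [[0.162, 0.987, 0.001], [0.987, -0.162, -0.0], [-0.0, 0.001, -1.0]]
force: [1.6, 0.0, -0.7]
opening: 0.096
grasp_force: 26.0
```

```bash
python3 - <<'E'
from rel import *
show()
E
```

```text
15.9167 [0.4428 0.0593 0.0741] yaw_y -9.348534334048214 tilt [ 0.0012 -0.0002 -1.    ] F [ 1.5705  0.0344 -0.6573] op 0.09620697634986976 g 25.96999615430832 [ -6.8  29.8 113.9  -0.   36.2   2.6]
```

The bar is gripped. Next I'll follow the arc to 0.35 rad, checking the forces.

move_arm(
  increments=[
    [[0,0.007,-0.196],[0,0,0],1],
    [[0,0.008,-0.196],[0,0,0],1],
    [[0,0.034,-0.39],[0,0,0],1],
    [[0,0.054,-0.388],[0,0,0],1],
    [[0,0.073,-0.385],[0,0,0],1],
    [[0,0.092,-0.38],[0,0,0],1],
    [[0,0.111,-0.376],[0,0,0],1],
    [[0,0.13,-0.369],[0,0,0],1],
    [[0,0,0],[0,0,0],1],
    [[0,0,0],[0,0,0],1],
  ],
)

```text
time_s: 16.75
position: [0.4567, 0.0571, 0.1552]
tcp_rot: [[0.162, 0.987, 0.0], [0.987, -0.162, 0.0], [0.0, 0.0, -1.0]]
force: [0.1, 0.3, 0.4]
opening: 0.003
grasp_force: 0.0
```

The fingers shut empty, so the bar slipped out. I'll look.

```bash
python3 - <<'E'
from rel import *
show();s=capture("side");t=capture("top")
for p in(s,t):
    print([(np.array(x["xy"])*[640,480],x["confidence"]) for x in pinpoint(p,"lid_bar")][:2])
cv2.imwrite("pics/c6.png",cv2.cvtColor(np.hstack([cv2.resize(p["img"][a:a+150,b:b+133],(399,450),interpolation=cv2.INTER_CUBIC) for p,a,b in((s,170,190),(t,200,240))]),cv2.COLOR_RGB2BGR))
E
```

```text
16.75 [0.4567 0.0571 0.1552] yaw_y -9.339828103274284 tilt [ 0.0002  0.     -1.    ] F [0.146  0.2674 0.4207] op 0.0032715366945897818 g 0.0 [ -6.8  21.8 107.9   0.   50.3   2.5]
[(array([238.784, 251.28 ]), 0.78)]
[(array([310.272, 205.68 ]), 0.6)]
```

View pics/c6.png

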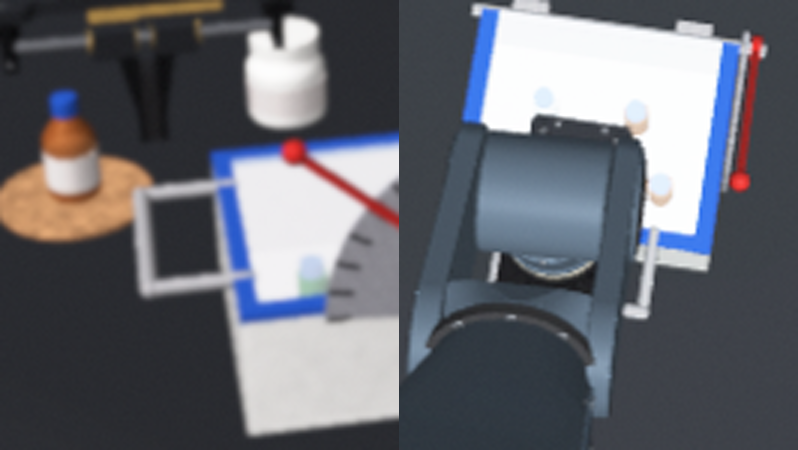

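The lid is still shut and nothing is disturbed. The fingertip shows at crop (152,140), about 17 mm higher than the TCP reading implies, so the bar was only caught at the tips. I'll regrasp about 20 mm deeper, where the body still clears the bar.

move_arm(
  increments=[
    [[0.05,-0.25,0],[0,0,0],0.5],
    [[0.05,-0.25,0],[0,0,0],0.5],
    [[0,0,0],[0,0,0],0.5],
    [[0,0,0],[0,0,0],0.5],
    [[0,0,0],[0,0,0],0.5],
    [[0,0,0],[0,0,0],0.5],
    [[0,0,0.3],[0,0,0],0.5],
    [[0,0,0.4],[0,0,0],0.5],
    [[0,0,0.4],[0,0,0],0.5],
    [[0,0,0.4],[0,0,0],0.5],
    [[0,0,0.4],[0,0,0],0.5],
    [[0,0,0.4],[0,0,0],0.5],
    [[0,0,0.4],[0,0,0],0.5],
    [[0,0,0.3],[0,0,0],0.5],
    [[0,0,0.25],[0,0,0],0.5],
    [[0,0,0.15],[0,0,0],0.5],
    [[0,0,0],[0,0,0],0.5],
  ],
)

```text
time_s: 18.37
position: [0.4425, 0.0624, 0.0518]
tcp_rot: [[0.162, 0.987, -0.001], [0.987, -0.162, 0.0], [-0.0, -0.001, -1.0]]
force: [0.9, 0.1, 0.1]
opening: 0.498
grasp_force: 0.0
```

move_arm(
  increments=[
    [[0,0,0],[0,0,0],0.6],
    [[0,0,0],[0,0,0],0.65],
    [[0,0,0],[0,0,0],0.7],
    [[0,0,0],[0,0,0],0.75],
    [[0,0,0],[0,0,0],0.8],
    [[0,0,0],[0,0,0],0.85],
    [[0,0,0],[0,0,0],0.9],
    [[0,0,0],[0,0,0],1],
    [[0,0,0],[0,0,0],1],
    [[0,0,0],[0,0,0],1],
    [[0,0,0],[0,0,0],1],
  ],
)

```text
time_s: 19.28
position: [0.4433, 0.0624, 0.0527]
tcp_rot: [[0.162, 0.987, 0.001], [0.987, -0.162, -0.0], [0.0, 0.001, -1.0]]
force: [0.9, -0.2, 1.7]
opening: 0.128
grasp_force: 30.0
```

move_arm(
  increments=[
    [[0,0.007,-0.196],[0,0,0],1],
    [[0,0.008,-0.196],[0,0,0],1],
    [[0,0.034,-0.39],[0,0,0],1],
    [[0,0,0],[0,0,0],1],
  ],
)

```text
time_s: 19.62
position: [0.4449, 0.062, 0.0774]
tcp_rot: [[0.162, 0.987, 0.002], [0.987, -0.162, -0.0], [-0.0, 0.002, -1.0]]
force: [1.4, -0.4, -3.1]
opening: 0.126
grasp_force: 30.0
```

```bash
python3 - <<'E'
from rel import *
show()
s=capture("side");save(s,"tmp")
for n in ("lid_bar",): print([(np.array(x["xy"])*[640,480],x["confidence"]) for x in pinpoint(s,n)][:2])
E
```

```text
19.6167 [0.4449 0.062  0.0774] yaw_y -9.340501363876077 tilt [ 0.0015 -0.0003 -1.    ] F [ 1.4357 -0.4172 -3.074 ] op 0.12566551646626184 g 30.00115156173706 [ -6.4  29.5 113.4  -0.   36.9   3. ]
[(array([238.016, 235.488]), 0.7)]
```

The lid is rising with the gripper, so I'll continue to about 0.65 rad.

move_arm(
  increments=[
    [[0,0.027,-0.194],[0,0,0],1],
    [[0,0.027,-0.194],[0,0,0],1],
    [[0,0.073,-0.385],[0,0,0],1],
    [[0,0.092,-0.38],[0,0,0],1],
    [[0,0.111,-0.376],[0,0,0],1],
    [[0,0.13,-0.369],[0,0,0],1],
    [[0,0.148,-0.363],[0,0,0],1],
    [[0,0.166,-0.355],[0,0,0],1],
    [[0,0.184,-0.346],[0,0,0],1],
    [[0,0.201,-0.337],[0,0,0],1],
    [[0,0.217,-0.326],[0,0,0],1],
    [[0,0.116,-0.157],[0,0,0],1],
    [[0,0.117,-0.157],[0,0,0],1],
    [[0,0,0],[0,0,0],1],
    [[0,0,0],[0,0,0],1],
  ],
)

```text
time_s: 20.97
position: [0.4892, 0.0546, 0.1936]
tcp_rot: [[0.162, 0.987, -0.005], [0.987, -0.162, 0.0], [-0.001, -0.005, -1.0]]
force: [-5.1, -0.7, -0.3]
opening: 0.129
grasp_force: 30.0
```

```bash
python3 - <<'E'
from rel import *
show()
s=capture("side")
for n in ("lid_bar","pointer_tip"): print(n,[(np.array(x["xy"])*[640,480],x["confidence"]) for x in pinpoint(s,n)][:2])
cv2.imwrite("pics/c7.png",cv2.cvtColor(cv2.resize(s["img"][160:310,210:390],(780,650)[:2] and (720,600),interpolation=cv2.INTER_CUBIC),cv2.COLOR_RGB2BGR))
E
```

```text
20.9667 [0.4892 0.0546 0.1936] yaw_y -9.326996580019873 tilt [-0.0054  0.0004 -1.    ] F [-5.1408 -0.6626 -0.3016] op 0.1292303245823801 g 30.001828372478485 [ -6.6  20.8 101.   -0.   58.5   2.7]
lid_bar [(array([252.928, 186.096]), 0.84)]
pointer_tip [(array([289.792, 222.288]), 0.87)]
```

View pics/c7.png

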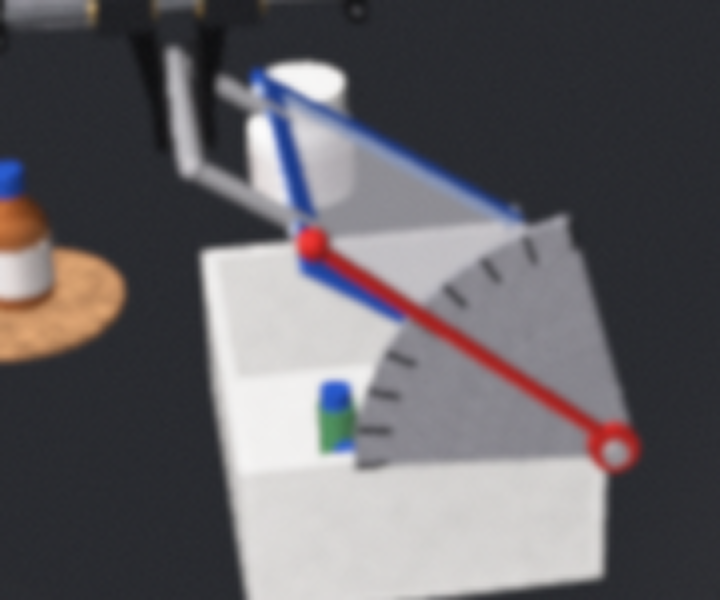

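The lid is held up with the vials visible. Its near blue edge lies just below the pointer, with its corner at (303,268) and the red ball at (312,243), so it is slightly low. I'll fit the pointer and lid angles jointly.

```bash
cat > fit2.py <<'E'
from h import *
from scipy.optimize import least_squares
np.set_printoptions(precision=4,suppress=True)
s=capture("side");t=capture("top")
# crop coords -> px
def px(u,v): return np.array([210+u/4-.4,160+v/4-.4])
def W(q,P,a=0):
    l=[P[0]*np.cos(a)+P[2]*np.sin(a),P[1],-P[0]*np.sin(a)+P[2]*np.cos(a)+.09]
    x,y,w=q[:3];c,s_=np.cos(w),np.sin(w);return np.array([x+c*l[0]-s_*l[1],y+s_*l[0]+c*l[1],l[2]])
S=[([-.18,.11,0],0,(203,253)),([-.18,-.11,0],0,(243,470)),([0,-.11,0],0,(607,459)),
 ([-.19,-.127,0],'p',(312,243)),([0,-.127,0],'p',(616,448)),
 ([-.18,-.11,0],'l',(303,268)),([-.18,.11,.006],'l',(260,72)),([0,.11,.004],'l',(518,213)),
 ([-.235,-.062,.003],'l',(187,168)),([-.235,.062,.003],'l',(177,50))]
T=[([-.18,.11,.006],0,(255.7,272.1)),([-.18,-.11,.006],0,(343.9,284.8)),([-.235,0,.003],0,(296.8,300.5)),([-.19,-.127,0],'p',(353.2,261))]
def res(q,full=False):
    A={0:0,'p':q[3],'l':q[4]};r=[]
    for P,k,o in S: r.append(proj(s,W(q,P,A[k]))+q[5:7]-px(*o))
    for P,k,o in T: r.append(proj(t,W(q,P,A[k]))+q[7:9]-o)
    if full: return np.array(r)
    return np.concatenate(r+[q[5:]/1.5,[(q[4]-.642)/.01]])
f=least_squares(res,[.67,.03,-.15,.73,.64,0,0,0,0],loss="soft_l1")
print(f.x,np.degrees(f.x[2]));print(res(f.x,True))
J=f.jac;print("sd",np.sqrt(np.diag(np.linalg.inv(J.T@J)))[:5])
# red pointer line vs near-edge check: pixel of lid-edge midpoint at candidate angles
for a in (.642,.70,.75): print(a,proj(s,W(f.x,[-.18,-.11,0],a))+f.x[5:7])
E
python3 fit2.py
```

```text
[ 0.674   0.0242 -0.1629  0.7382  0.6365  0.1536 -1.0879  0.9005  0.1805] -9.333237350270975
[[-0.023  -0.4862]
 [-0.7177  0.499 ]
 [-0.163  -7.1389]
 [ 0.5404  1.2047]
 [-0.2858  0.469 ]
 [-0.1557  0.716 ]
 [-0.1322 -2.0086]
 [ 0.0748  0.4511]
 [ 2.0227 -1.0909]
 [-0.1911  1.4188]
 [-0.1684  0.034 ]
 [-0.4132  0.0928]
 [-0.7944  0.0646]
 [ 1.4699 -0.281 ]]
sd [0.0026 0.0039 0.0065 0.0128 0.0075]
0.642 [285.4974 226.9022]
0.7 [288.8355 222.6299]
0.75 [291.9437 219.0535]
```

move_arm(
  increments=[
    [[0,0.06,-0.08],[0,0,0],1],
    [[0,0.11,-0.14],[0,0,0],1],
    [[0,0.11,-0.14],[0,0,0],1],
    [[0,0.1,-0.12],[0,0,0],1],
    [[0,0.06,-0.08],[0,0,0],1],
    [[0,0,0],[0,0,0],1],
    [[0,0,0],[0,0,0],1],
    [[0,0,0],[0,0,0],1],
  ],
)

```text
time_s: 21.88
position: [0.5025, 0.0524, 0.2104]
tcp_rot: [[0.162, 0.987, -0.005], [0.987, -0.162, 0.0], [-0.001, -0.005, -1.0]]
force: [-5.8, 0.0, 1.8]
opening: 0.124
grasp_force: 30.0
```

```bash
python3 - <<'E'
from rel import *
show()
s=capture("side");I=s["img"].astype(int)
for n in ("lid_bar","pointer_tip","lid_hinge"): print(n,[(np.array(x["xy"])*[640,480],x["confidence"]) for x in pinpoint(s,n)][:2])
z=read_state()["position"][2]; print("arm lid angle",np.arcsin((z-.0522)/.235))
# ball centroid
cv2.imwrite("pics/c8.png",cv2.cvtColor(cv2.resize(s["img"][165:285,255:385],(780,720)[:2] and (650,600),interpolation=cv2.INTER_CUBIC),cv2.COLOR_RGB2BGR))
E
```

```text
21.8833 [0.5025 0.0524 0.2104] yaw_y -9.3307947072938 tilt [-0.0052  0.0003 -1.    ] F [-5.7828  0.0302  1.8206] op 0.1237112487054447 g 30.00171035528183 [-6.7 20.4 98.2 -0.  61.7  2.6]
lid_bar [(array([262.016, 177.984]), 0.63)]
pointer_tip [(array([288.192, 224.496]), 0.57)]
lid_hinge [(array([305.984, 276.   ]), 0.17)]
arm lid angle 0.7383663579845041
```

View pics/c8.png

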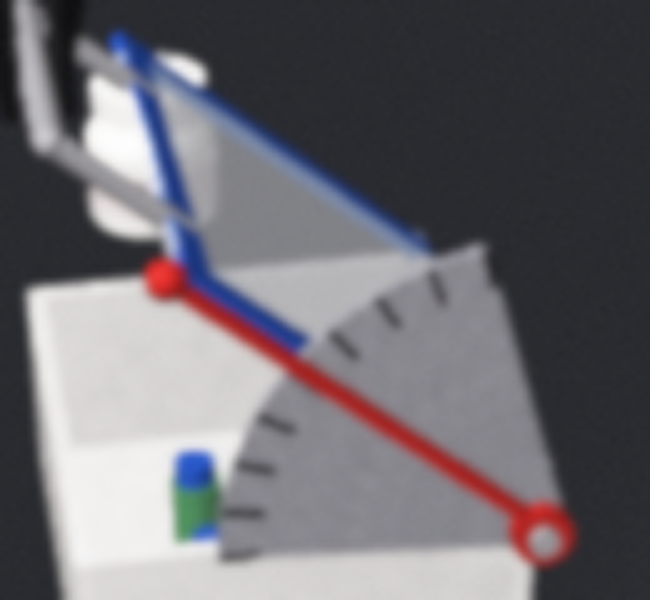

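The ball is at crop (165,278) and the hub at (543,535). The near blue edge now runs parallel to the pointer, offset only by viewing depth. I'll compare the slopes numerically against the model.

```bash
python3 - <<'E'
from h import *
from scipy.optimize import brentq
s=capture("side");h=cv2.cvtColor(s["img"],cv2.COLOR_RGB2HSV).astype(int)
red=((h[...,0]<6)|(h[...,0]>174))&(h[...,1]>140)&(h[...,2]>70)
blue=(abs(h[...,0]-115)<12)&(h[...,1]>130)&(h[...,2]>60)
def line(m,c0,c1,r0,r1):
    c=[];r=[]
    for x in range(c0,c1):
        y=np.nonzero(m[r0:r1,x])[0]
        if len(y): c.append(x);r.append(y.mean()+r0)
    k=np.polyfit(c,r,1);e=np.array(r)-np.polyval(k,c);ok=abs(e)<1
    return np.polyfit(np.array(c)[ok],np.array(r)[ok],1),len(c),e[ok].std()
R=line(red,298,355,215,275);far=np.zeros_like(blue);far[:]=blue
# far edge: restrict to columns right of front strip, rows above
F=line(blue,296,338,165,216);N=line(blue,299,313,215,240)
print("red",R,"far",F,"near",N)
def W(q,P,a):
    l=[P[0]*np.cos(a)+P[2]*np.sin(a),P[1],-P[0]*np.sin(a)+P[2]*np.cos(a)+.09]
    x,y,w=q[:3];c,s_=np.cos(w),np.sin(w);return np.array([x+c*l[0]-s_*l[1],y+s_*l[0]+c*l[1],l[2]])
def slope(q,y,z,a,n=0,f=-.18):
    A=proj(s,W(q,[f,y,z],a));B=proj(s,W(q,[n,y,z],a));return (B[1]-A[1])/(B[0]-A[0])
def gap(q,ap,al):  # row of lid near edge centre minus pointer row, same column
    A=proj(s,W(q,[-.19,-.127,0],ap));B=proj(s,W(q,[0,-.127,0],ap));C=proj(s,W(q,[-.15,-.105,.004],al))
    return C[1]-(A[1]+(B[1]-A[1])*(C[0]-A[0])/(B[0]-A[0]))
for q in ([.674,.0242,-.163],[.674,.0242,-.15],[.672,.0222,-.163]):
    ap=brentq(lambda a:slope(q,-.127,0,a)-R[0][0],.3,1.2);al=brentq(lambda a:slope(q,.105,.005,a)-F[0][0],.3,1.2)
    an=brentq(lambda a:slope(q,-.105,.005,a)-N[0][0],.2,1.3)
    print(q,"pointer",ap,"lid far",al,"near",an,"gap if aligned",gap(q,ap,ap),"d/da",(gap(q,ap,ap+.02)-gap(q,ap,ap))/.02)
print("gap measured at col 303",np.polyval(N[0],303)-np.polyval(R[0],303))
E
```

```text
red (array([ 0.64852865, 34.2989586 ]), 57, np.float64(0.1704160166096151)) far (array([  0.68954704, -20.79930314]), 41, np.float64(0.2410636186252417)) near (array([ 0.67032967, 22.71428571]), 14, np.float64(0.1400829536701235))
[0.674, 0.0242, -0.163] pointer 0.7235068439589141 lid far 0.718585997707703 near 0.731748904257055 gap if aligned -7.232877901770138 d/da -91.8303168170496
[0.674, 0.0242, -0.15] pointer 0.7264551719977415 lid far 0.7215680044749168 near 0.7345498813154164 gap if aligned -7.121429822172104 d/da -92.22826619197804
[0.672, 0.0222, -0.163] pointer 0.7243337440327257 lid far 0.719208564905078 near 0.7325506282314221 gap if aligned -7.269089829811918 d/da -91.98723414015006
gap measured at col 303 -4.978963489625983
```

Slopes give the pointer at 0.724 rad and the lid at 0.719 to 0.732 rad, so they line up within about 1°. The ball hasn't moved from (288,221), the bottle is on the mat and the grip is steady at 30 N. Handing in.

```bash
python3 -c "
from rig import *
print(hand_in())"
```

```text
the job is handed in; nothing more can be done
None
```

The job is handed in (no verdict came back): the bottle stands upright on the cork mat, and the gripper is still holding the lid level with the red pointer to within about 1° by my measurement, after a first grip on the bar slipped and I regrasped deeper.

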